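Descaling soak: tip in the nozzles, open the safety-cap bottle

TASK

Get the descaling soak ready: pick up the small aluminium tray by its wooden handle, tip it so that all three steel nozzles slide off into the steel pan without your fingers touching them, and set the empty tray flat on the worktop again. Then open the white descaler bottle: press its safety cap down, twist it anticlockwise while pressed, and lift it off. Finish while still holding the cap, level, a few centimetres clear of the bottle and straight above its neck; do not put it down, and leave the other things on the worktop as they are.

Things in the scene. Friction and masses are not known exactly. Their poses are not given: they have to be found in the camera images.
- tipping_tray: small aluminium tipping tray, 180 long (its x) x 100 wide (its y), floor 3 mm thick and smooth, walls 18 mm high on three sides; the side facing its own -x is open (the pouring lip, 95 mm from the origin). Origin: underside at the middle, under the handle; z up. 0.25 kg. A wooden handle bar spans the width over the middle.
- tray_handle (a point): middle of the tray's wooden handle bar: the bar runs along the tray's y (94 mm between two uprights), is 12 mm thick along the tray's x and 24 mm tall, from 49 to 73 mm above the tray's underside. This point is 61 mm above the underside. The tray hangs nearly balanced from it. Axes as the tray's.
- nozzle_1_center (a point): stainless pour nozzle, a short stepped cone 25 mm across its foot and 24 mm tall, smooth steel (friction about 0.25), 35 g, slides when the tray is tipped beyond about 20 degrees; the point is the middle of its height. It stands loose on the tray floor.
- nozzle_2_center (a point): stainless pour nozzle, a short stepped cone 25 mm across its foot and 24 mm tall, smooth steel (friction about 0.25), 35 g, slides when the tray is tipped beyond about 20 degrees; the point is the middle of its height. It stands loose on the tray floor.
- nozzle_3_center (a point): stainless pour nozzle, a short stepped cone 25 mm across its foot and 24 mm tall, smooth steel (friction about 0.25), 35 g, slides when the tray is tipped beyond about 20 degrees; the point is the middle of its height. It stands loose on the tray floor.
- pan: empty rectangular steel food pan (the soaking pan), open on top, 170 (its x) x 156 (its y) x 65 mm high, flange 2 mm wider, walls 3 mm, floor 3 mm; inside 164 x 150. Origin: underside at the middle. Loose, 0.7 kg.
- bottle: white descaler bottle, 81 mm across, shoulders at 118 to 150 mm, held fast in a steel stand (foot plate 112x112 mm, wire hoops 92 mm across up to 68 mm high) that is screwed down: it cannot turn or move. Origin: underside of the stand at the middle; z up along the bottle's axis. The neck (30 mm across, with two small studs out to 40 mm) ends 195 mm above the origin.
- cap: grey round fluted push-and-turn safety cap on the bottle, 53 mm across, 37 mm high, 40 g; grip it round its side. Origin: middle of its underside, 170 mm above the bottle's origin when on. Its x is parallel to the bottle's x when locked. A spring holds it up: pressing takes about 5 N at first, 9 N at 5 mm; hard stop at 6 mm.
- cap_top (a point): middle of the cap's top face, 36 mm above its underside. Pressed less than 4 mm the cap is locked (turns only a few degrees). Held pressed 4.5 mm or more it turns anticlockwise seen from above (positive about z); it is free to lift at 50 to 75 degrees (aim at 63); a hard stop ends the turn near 78 degrees.
- soup_spoon_3: white soup spoon, 130x42x19 mm, a bystander to be left alone; origin under its middle
- marker_blue: marker pen, 135x17x15 mm, a bystander to be left alone; origin under its middle
- sauce_dish_2: small white sauce dish, 67 mm across, 21 mm high, a bystander to be left alone; origin under its middle
- spice_jar: spice jar, 47 mm across, 98 mm high, a bystander to be left alone; origin under its middle
- pepper_shaker: steel pepper shaker, 58 mm across, 95 mm high, a bystander to be left alone; origin under its middle
- nozzle_1: the same nozzle, origin at the middle of its foot
- nozzle_2: the same nozzle, origin at the middle of its foot
- nozzle_3: the same nozzle, origin at the middle of its foot
Not all that is in view belongs to the job. What is shaped like the pan but green is not meant. There is more than one size of the cap; the job needs the smaller.

How it is judged:
By the outcome, as a careful person would: the job done as asked, in the order asked, and still so for the second after the job is handed in, while the arm keeps its last pose, push and grip.
It also fails if it takes over 72 s, if anything falls off the work surface, if the arm or the gripper's body presses on something with over 40 N, if the wrist force passes 120 N, or if a joint passes its speed limit or range.

ROBOT

A 6-joint arm with a two-finger parallel gripper is mounted at the origin on a cart in front of the work surface, level with it; the furniture and walls round the work are solid. World frame = base frame: x ahead of the robot, y to its left, z up, the work surface at z = 0. Lengths are in m, angles in degrees, forces in N, time in s.
With the tool pointing down it reaches from about 0.3 to 0.875 m from the base axis. Payload 6.4 kg.
Tool frame: the origin (TCP) lies on the centre line of the jaws, within the pads' length; the fingertips stand 11 mm ahead of it and the grasp point (between the pads) lies 8 mm behind it; z points along the fingers, y is the line along which they close (so a half turn about z gives the same grasp; the last joint's range is limited). The gripper opens to 85 mm and grips with 20 to 120 N. Pads are 22 mm wide; open, the fingers measure 114 mm over their backs; the gripper's body (76 mm by 85 mm) begins 54 mm behind the grasp point. The pads swing forward as they close: fully open they stand 13 mm farther back than shut.
Start: joints at [-85.388, 10.359, 92.074, -0, 77.567, -11.82], TCP at [0.163, -0.552, 0.206] pointing down, gripper open.
Joint ranges: [-171.53, 171.53], [-51.25, 118.39], [17.06, 147.69], [-65.23, 245.23], [0, 150.52], [-178.68, 178.68]. Speed limits (degrees/s): [147.25, 147.25, 172.46, 180, 180, 180].

INTERFACE

Orientations are given as a 3x3 rotation matrix whose columns are the frame's x, y, z axes.
In Python, from rig import env gives the robot as it stands.
- The arm moves only by the shell command python3 -m crank, which reads ROWS from standard input. ROWS is a JSON object with one list for each field, all of the same length, 1 to 10, a row being the entries at one place: jaw (the finger opening in m), dx, dy, dz (the shift in m), ax, ay, az (a rotation vector in degrees); each row shifts and turns the commanded pose from where the row before left it, along the tool's axes as they then stand; what a row does not reach is not made up. A row lasts 1/12 s, in which the tool goes at most 0.0417 m and 7.16 degrees, less where a joint would pass 70% of its speed; a pose out of reach is approached as far as the arm can. The fingers move at their own pace and stop on an object; the grip force is fixed at half the most. Time passes only in rows, so rows that do not move let the fingers close. It prints the time, the measured TCP pose, the force, the opening and the grip force at its end. Input that does not fit is refused with a message, and nothing moves.
- env.state(): the state, without advancing time (a new reading comes with each control period).
- env.read_camera(name): name is "side" or "top" or "wrist"; returns a dict with "frame" (400x640x3 uint8, red, green, blue), "camera_matrix" (3x3 intrinsics, pixels), "T" (4x4, takes a point from camera to world coordinates). Camera axes: x right, y up, looking along -z (the intrinsics and any distortion apply to the point x, -y, -z); pixel columns grow to the right and rows downward; lengths in m; the calibration is good to about 2 mm. A picture is of the moment at which its call begins. There is no depth.
- env.finish_job(): hands the job in; it is judged then, once.
The state is a dict: "clock": time; "q": joint angles; "qd": joint speeds; "tau": joint torques, N m; "tool_pos": TCP position; "ee_rot": TCP orientation; "wrist_force": force on the tool from outside, world axes, zero at the start; "moment": the same for the moment, N m; "finger_gap": finger opening in m; "finger_force": force on a finger pad.
Only numpy, scipy, OpenCV 4.12 (cv2) and the standard library are available. Lean on these libraries where they do the work, as an engineer would, in place of code of your own. Each camera call takes 0.05 s, during which the arm holds its last target. There are 200 camera calls.

## Working session

There is one attempt and no reset: what is moved stays moved. The work goes in short steps, Python scripts to look and compute and a shell command to move; the robot and the scene stay as the last step left them, time stands still between calls to the robot, and variables do not carry over. Pictures are saved under pics/ and viewed, at most 10 in all, crops included, and the job is handed in when it is done.

```bash
ls; mkdir -p pics; python3 - <<'E'
from rig import env
import cv2,numpy as np
s=env.state();print(s['clock'],s['tool_pos'],np.round(s['ee_rot'],3).tolist(),s['finger_gap'])
for n in['side','top']:
    r=env.read_camera(n);print(n,np.round(r['camera_matrix'],1).tolist(),np.round(r['T'],3).tolist(),[k for k in r])
    cv2.imwrite(f'pics/{n}0.png',r['frame'][:,:,::-1])
E
```

```text
pics
0.0 [ 0.16263264 -0.55090153  0.2052873 ] [[0.959, 0.283, -0.0], [0.283, -0.959, 0.002], [0.0, -0.002, -1.0]] 0.085361487731907
side [[422.1, 0.0, 319.9], [0.0, 422.1, 207.6], [0.0, 0.0, 1.0]] [[-0.973, 0.125, -0.194, 0.198], [-0.229, -0.613, 0.756, 1.112], [-0.024, 0.78, 0.625, 1.187], [0.0, 0.0, 0.0, 1.0]] ['frame', 'camera_matrix', 'T']
top [[401.7, 0.0, 319.3], [0.0, 401.7, 200.2], [0.0, 0.0, 1.0]] [[-0.026, 0.995, -0.092, 0.422], [-1.0, -0.027, -0.011, -0.17], [-0.013, 0.092, 0.996, 1.36], [0.0, 0.0, 0.0, 1.0]] ['frame', 'camera_matrix', 'T']
```

View pics/top0.png

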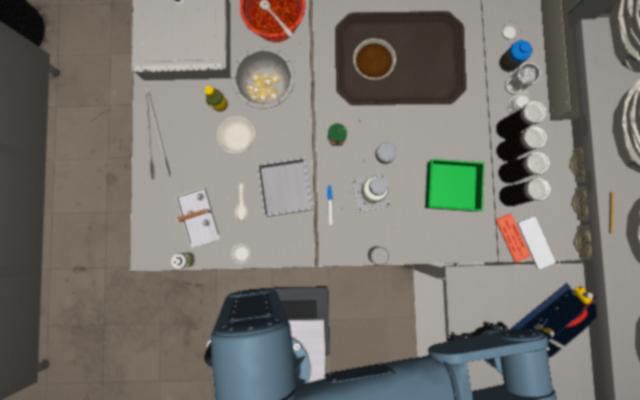

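View pics/side0.png

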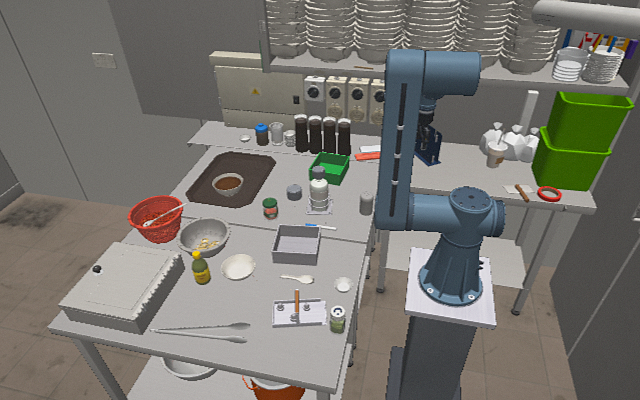

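Top view: the tray is at about (198,217) with its brown handle at (193,215). The grey pan is at (286,187), the green decoy at (455,185), the bottle and cap at (375,189) and a loose larger grey cap at (386,152). The shaker is at (378,255) and the spice jar at (181,261). The side view shows the tray at (299,312), handle (297,303), pan (297,244) and bottle (319,190). Candidates for the pan are (286,187) grey or (455,185) green, so I choose the grey one. Candidates for the cap are the one on the bottle at (375,185) or the loose one at (386,152), so I choose the one on the bottle.

```bash
python3 - <<'E'
import cv2,numpy as np
t=cv2.imread('pics/top0.png');s=cv2.imread('pics/side0.png')
f=lambda im,x,y,w,h,W,H:cv2.resize(im[y:y+h,x:x+w],(W,H),interpolation=cv2.INTER_CUBIC)
a=f(t,165,175,67,50*2,268,400-100) if 0 else f(t,165,178,66,100,264,400)[:300]
a=f(t,170,182,56,72,233,300);b=f(t,250,150,70,75,280,300);c=f(t,345,160,67,70,287,300)
d=f(s,262,280,80,60,400,300);e=f(s,262,155,80,120,200,300);g=f(s,298,160,45,67,200,300)
cv2.imwrite('pics/m1.png',np.vstack([np.hstack([a,b,c]),np.hstack([d,e,g])]))
E
```

```text
(no output)
```

View pics/m1.png

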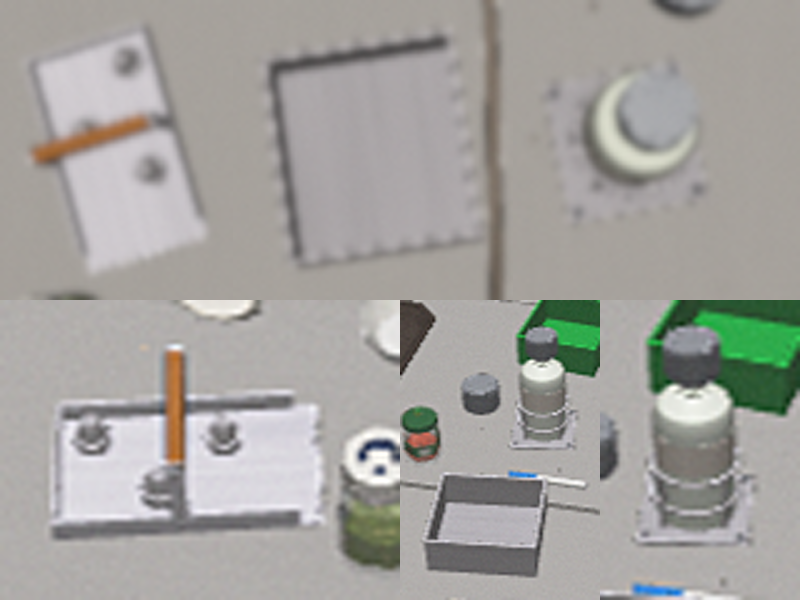

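The crop confirms the choices. The tray's open lip faces the robot (top-crop bottom), with walls on the other three sides and the nozzles at about (126,60), (88,128) and (150,168). The grey pan is plain and the cap is on the bottle. Next I'll take rough 3D points.

```bash
cat > h.py <<'E'
from rig import env
import cv2,numpy as np
np.set_printoptions(precision=4,suppress=True)
def ray(c,p):
    p=np.atleast_2d(p).astype(float);K=c['camera_matrix']
    d=np.c_[(p[:,0]-K[0,2])/K[0,0],-(p[:,1]-K[1,2])/K[1,1],-np.ones(len(p))]
    return c['T'][:3,3],d@c['T'][:3,:3].T
def plane(c,p,z):
    o,d=ray(c,p);return o+d*((z-o[2])/d[:,2])[:,None]
def tri(cs,ps):
    A=np.zeros((3,3));b=np.zeros(3)
    for c,p in zip(cs,ps):
        o,d=ray(c,p);d=d[0]/np.linalg.norm(d[0]);M=np.eye(3)-np.outer(d,d);A+=M;b+=M@o
    x=np.linalg.solve(A,b);r=[]
    for c,p in zip(cs,ps): r.append(np.linalg.norm(proj(c,x)[0]-p))
    return x,np.array(r)
def proj(c,X):
    X=np.atleast_2d(X);q=(X-c['T'][:3,3])@c['T'][:3,:3];K=c['camera_matrix']
    return np.c_[K[0,0]*q[:,0]/-q[:,2]+K[0,2],K[1,1]*-q[:,1]/-q[:,2]+K[1,2]]
def brown(c):
    h=cv2.cvtColor(c['frame'],cv2.COLOR_RGB2HSV)
    return cv2.inRange(h,(5,120,80),(20,255,255))
def blobs(m,amin=20):
    n,l,s,ce=cv2.connectedComponentsWithStats(m)
    return [(l==i,s[i],ce[i]) for i in range(1,n) if s[i][4]>=amin]
def shot(n,name=None):
    c=env.read_camera(n)
    if name: cv2.imwrite(f'pics/{name}.png',c['frame'][:,:,::-1])
    return c
E
python3 - <<'E'
from h import *
T=shot('top');S=shot('side')
for c in(T,S):
    for m,s,ce in blobs(brown(c)): 
        ys,xs=np.nonzero(m); print(s,ce,cv2.minAreaRect(np.c_[xs,ys].astype(np.float32)))
print('ext')
m=[b for b in blobs(brown(T),10) if 170<b[2][0]<215 and 200<b[2][1]<230][0]
n=[b for b in blobs(brown(S),10) if 280<b[2][0]<310 and 280<b[2][1]<325][0]
print(tri([T,S],[m[2],n[2]]),plane(T,m[2],.07))
# cap, pan rough: cap top center pixels
g=lambda a,b:tri([T,S],[np.array(a,float),np.array(b,float)])
print('cap',g((376+6/4.28-1,183),(319,171)))
# pan mosaics corners
print('pan', plane(T,[(318.3,157),(274,160)],.065))
print('bottle',plane(T,[(375,189)],.15))
E
```

```text
[246   0  38  35 666] [263.4489  20.7387] ((262.1868896484375, 21.827482223510742), (41.8272705078125, 23.570232391357422), 47.29060745239258)
[269   0  33  28 573] [285.5532  11.3351] ((285.7500305175781, 8.749982833862305), (36.06244659423828, 22.62741470336914), 45.0)
[361  48  26  25 498] [373.4458  60.1928] ((373.5, 60.0), (24.0, 25.0), 90.0)
[610 195   3  37  45] [611.1111 211.9778] ((611.1097412109375, 212.98780822753906), (1.3430943489074707, 36.013668060302734), 1.7899105548858643)
[179 211  26  10  68] [190.3529 215.0882] ((191.4000244140625, 214.70001220703125), (2.8460497856140137, 26.246902465820312), 71.56504821777344)
[496 214  34  49 785] [512.6497 237.5809] ((512.62890625, 237.58642578125), (47.90216827392578, 16.81898307800293), 64.79887390136719)
[606  35   8  11  42] [609.2143  40.1667] ((609.07763671875, 40.318946838378906), (3.807887077331543, 11.029742240905762), 23.198591232299805)
[613  38  17  14  71] [623.6901  44.6761] ((621.51708984375, 42.462310791015625), (12.579608917236328, 13.489974975585938), 24.443954467773438)
[356 152  24   9 120] [366.3917 156.2
[... 817 characters left out ...]
472656, 219.7000274658203), (7.602630615234375, 26.385601043701172), 63.43495178222656)
[141 216  15   7  42] [146.9524 218.7619] ((147.4908447265625, 218.30276489257812), (4.501783847808838, 14.5589599609375), 73.3007583618164)
[295 290   4  22  59] [296.7797 301.5254] ((296.5, 300.5), (21.0, 3.0), 90.0)
[242 376  63  24 603] [277.2488 392.6468] ((271.36102294921875, 391.4234619140625), (63.328392028808594, 19.731157302856445), 10.407711029052734)
ext
(array([0.5046, 0.2613, 0.0703]), array([0.1647, 0.1602])) [[0.5041 0.2613 0.07  ]]
cap (array([ 0.5705, -0.3261,  0.1961]), array([1.6862, 1.1665]))
pan [[ 0.6836 -0.1564  0.065 ]
 [ 0.6777 -0.0112  0.065 ]]
bottle [[ 0.5633 -0.3265  0.15  ]]
```

```bash
echo '{"jaw":[0.085, 0.085, 0.085, 0.085, 0.085, 0.085], "dx":[0.035, 0.035, 0.035, 0.035, 0.035, 0.025], "dy":[0, 0, 0, 0, 0, 0], "dz":[-0.02, -0.02, -0.02, -0.02, -0.02, 0], "ax":[0, 0, 0, 0, 0, 0], "ay":[0, 0, 0, 0, 0, 0], "az":[0, 0, 0, 0, 0, 0]}' | python3 -m crank && echo '{"jaw":[0.085, 0.085, 0.085, 0.085, 0.085, 0.085, 0.085, 0.085, 0.085, 0.085], "dx":[0.018, 0.018, 0.018, 0.018, 0.018, 0.018, 0.018, 0.018, 0.018, 0.018], "dy":[-0.035, -0.035, -0.035, -0.035, -0.035, -0.035, -0.035, -0.035, -0.035, -0.035], "dz":[0, 0, 0, 0, 0, 0, 0, 0, 0, 0], "ax":[0, 0, 0, 0, 0, 0, 0, 0, 0, 0], "ay":[0, 0, 0, 0, 0, 0, 0, 0, 0, 0], "az":[0, 0, 0, 0, 0, 0, 0, 0, 0, 0]}' | python3 -m crank
```

```text
clock: 0.7
tool_pos: [0.358, -0.4954, 0.3113]
ee_rot: [[0.959, 0.284, 0.004], [0.284, -0.959, -0.007], [0.002, 0.007, -1.0]]
wrist_force: [0.9, -0.9, -0.5]
finger_gap: 0.085
finger_force: 0.0
clock: 1.53
tool_pos: [0.4279, -0.1064, 0.3062]
ee_rot: [[0.959, 0.282, 0.0], [0.282, -0.959, -0.0], [0.0, 0.0, -1.0]]
wrist_force: [1.2, 0.3, 0.2]
finger_gap: 0.085
finger_force: 0.0
```

```bash
python3 -c "
from h import *
import pickle
pickle.dump(shot('wrist','w0'),open('w0.pkl','wb'))"
echo '{"jaw":[0.085, 0.085, 0.085, 0.085, 0.085, 0.085, 0.085, 0.085, 0.085, 0.085], "dx":[0.018, 0.018, 0.018, 0.018, 0.018, 0.018, 0.018, 0.018, 0.018, 0.018], "dy":[-0.033, -0.033, -0.033, -0.033, -0.033, -0.033, -0.033, -0.033, -0.033, -0.033], "dz":[0, 0, 0, 0, 0, 0, 0, 0, 0, 0], "ax":[0, 0, 0, 0, 0, 0, 0, 0, 0, 0], "ay":[0, 0, 0, 0, 0, 0, 0, 0, 0, 0], "az":[0, 0, 0, 0, 0, 0, 0, 0, 0, 0]}' | python3 -m crank >/dev/null && echo '{"jaw":[0.085, 0.085, 0.085, 0.085, 0.085, 0.085, 0.085, 0.085, 0.085, 0.085], "dx":[0, 0, 0, 0, 0, 0, 0, 0, 0, 0], "dy":[0, 0, 0, 0, 0, 0, 0, 0, 0, 0], "dz":[0, 0, 0, 0, 0, 0, 0, 0, 0, 0], "ax":[0, 0, 0, 0, 0, 0, 0, 0, 0, 0], "ay":[0, 0, 0, 0, 0, 0, 0, 0, 0, 0], "az":[-7, -7, -7, -7, -7, -7, -7, -7, -7, -7]}' | python3 -m crank >/dev/null && echo '{"jaw":[0.085, 0.085, 0.085, 0.085], "dx":[0, 0, 0, 0], "dy":[0, 0, 0, 0], "dz":[0, 0, 0, 0], "ax":[0, 0, 0, 0], "ay":[0, 0, 0, 0], "az":[-7, -7, -6, 0]}' | python3 -m crank 
python3 - <<'E'
from h import *
import pickle
c=shot('wrist');pickle.dump(c,open('w1.pkl','wb'))
a=pickle.load(open('w0.pkl','rb'))
print(c['T'],c['camera_matrix'],env.state()['q'])
f=lambda c:cv2.resize(c['frame'][:,:,::-1],(480,300),interpolation=cv2.INTER_AREA)
cv2.imwrite('pics/m2.png',np.vstack([f(a),f(c)]))
E
```

```text
clock: 3.58
tool_pos: [0.5075, 0.2588, 0.3059]
ee_rot: [[-0.286, 0.958, -0.001], [0.958, 0.286, -0.0], [-0.0, -0.001, -1.0]]
wrist_force: [0.4, -0.1, 0.3]
finger_gap: 0.085
finger_force: 0.0
[[ 0.958  -0.2755 -0.0795  0.4872]
 [ 0.2867  0.9198  0.268   0.3252]
 [-0.0007 -0.2795  0.9601  0.4734]
 [ 0.      0.      0.      1.    ]] [[333.6557   0.     319.5912]
 [  0.     333.6557 199.3398]
 [  0.       0.       1.    ]] [15.094   5.9628 85.5788 -0.0014 88.4869 -1.2165]
```

View pics/m2.png

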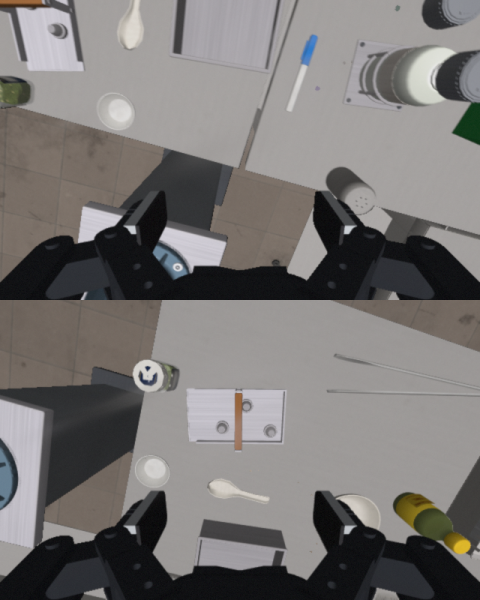

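Lower frame: the tray has its lip on the left, the bar runs (238,390)-(238,450) and the nozzles are clear of the bar ends. The spice jar is at (150,376) and the spoon at (238,490). Upper frame: pan corner at (220,30), bottle at (420,75).

```bash
python3 - <<'E'
from h import *
import pickle
c=pickle.load(open('w1.pkl','rb'));T=shot('top');S=shot('side')
h=cv2.cvtColor(c['frame'],cv2.COLOR_RGB2HSV)
m=cv2.inRange(h,(4,80,60),(20,255,255));
B=[b for b in blobs(m) if 280<b[2][0]<350 and 100<b[2][1]<220]
ys,xs=np.nonzero(B[0][0]);r=cv2.minAreaRect(np.c_[xs,ys].astype(np.float32));bx=cv2.boxPoints(r)
print(len(B),B[0][1:],r)
P=plane(c,bx,.073);print(P)
for i in range(4): print(np.linalg.norm(P[i]-P[(i+1)%4]))
# ends
s=bx[np.argsort(bx[:,1])];e1=s[:2].mean(0);e2=s[2:].mean(0)
print('ends@.073',plane(c,[e1,e2],.073))
n=[b for b in blobs(brown(S),10) if 280<b[2][0]<310 and 280<b[2][1]<325][0]
print('tri w,s',tri([c,S],[B[0][2],n[2]]), 'w plane.07',plane(c,B[0][2],.07))
# tray mask for outline
g=cv2.inRange(h,(0,0,175),(180,40,255));
for b,s_,ce in blobs(g,1500): 
  if 200<ce[0]<420 and 80<ce[1]<240:
    ys,xs=np.nonzero(b);r=cv2.minAreaRect(np.c_[xs,ys].astype(np.float32));print(s_,r);Q=plane(c,cv2.boxPoints(r),.005);print(Q,Q.mean(0))
E
```

```text
1 (array([313, 124,  10,  76, 637], dtype=int32), array([317.6075, 160.697 ])) ((317.5, 161.5), (75.0, 9.0), 90.0)
[[0.4865 0.2994 0.073 ]
 [0.4967 0.3024 0.073 ]
 [0.5231 0.2147 0.073 ]
 [0.5123 0.2115 0.073 ]]
0.010556077609598468
0.09159160123057487
0.01124672978291634
0.09159472382125335
ends@.073 [[0.4916 0.3009 0.073 ]
 [0.5177 0.2131 0.073 ]]
tri w,s (array([0.5051, 0.2588, 0.0673]), array([0.7161, 0.2649])) w plane.07 [[0.5042 0.2589 0.07  ]]
[ 249  118  133   75 7302] ((314.36328125, 154.6525115966797), (132.32289123535156, 72.29326629638672), 1.2730300426483154)
[[0.4214 0.1789 0.005 ]
 [0.4002 0.2789 0.005 ]
 [0.5744 0.327  0.005 ]
 [0.6066 0.2298 0.005 ]] [0.5006 0.2536 0.005 ]
```

Bar top at z≈0.07 (expected 0.073), length 92 mm (94) and direction matching tool y, so it's consistent. Descend and grip.

```bash
echo '{"jaw":[0.07, 0.06, 0.06, 0.06, 0.06, 0.06, 0.06, 0.06, 0.06], "dx":[0, 0, 0, 0, 0, 0, 0, 0, 0], "dy":[-0.003, 0, 0, 0, 0, 0, 0, 0, 0], "dz":[0.03, 0.04, 0.04, 0.04, 0.03, 0.03, 0.02, 0.018, 0], "ax":[0, 0, 0, 0, 0, 0, 0, 0, 0], "ay":[0, 0, 0, 0, 0, 0, 0, 0, 0], "az":[0, 0, 0, 0, 0, 0, 0, 0, 0]}' | python3 -m crank && echo '{"jaw":[0.0, 0.0, 0.0, 0.0, 0.0, 0.0], "dx":[0, 0, 0, 0, 0, 0], "dy":[0, 0, 0, 0, 0, 0], "dz":[0, 0, 0, 0, 0, 0], "ax":[0, 0, 0, 0, 0, 0], "ay":[0, 0, 0, 0, 0, 0], "az":[0, 0, 0, 0, 0, 0]}' | python3 -m crank
```

```text
clock: 4.48
tool_pos: [0.5014, 0.2573, 0.0539]
ee_rot: [[-0.281, 0.96, -0.007], [0.96, 0.281, -0.002], [0.0, -0.008, -1.0]]
wrist_force: [-1.1, -0.1, 0.0]
finger_gap: 0.0599
finger_force: 0.0
clock: 4.98
tool_pos: [0.5051, 0.2585, 0.0591]
ee_rot: [[-0.283, 0.959, 0.001], [0.959, 0.283, 0.0], [0.0, 0.002, -1.0]]
wrist_force: [0.5, -0.4, -0.6]
finger_gap: -0.0002
finger_force: 0.0
```

```bash
python3 - <<'E'
from h import *
a=shot('wrist');b=shot('side');s=env.state();print(s['finger_gap'],s['finger_force'],s['tool_pos'],s['wrist_force'])
x=cv2.resize(a['frame'][:,:,::-1],(480,300),interpolation=cv2.INTER_AREA);y=cv2.resize(b['frame'][255:345,240:384,::-1],(480,300))
cv2.imwrite('pics/m3.png',np.vstack([x,y]))
E
```

```text
-0.000203307509120838 0.0 [0.5048 0.2583 0.0586] [ 0.2176  0.3648 -0.0027]
```

View pics/m3.png

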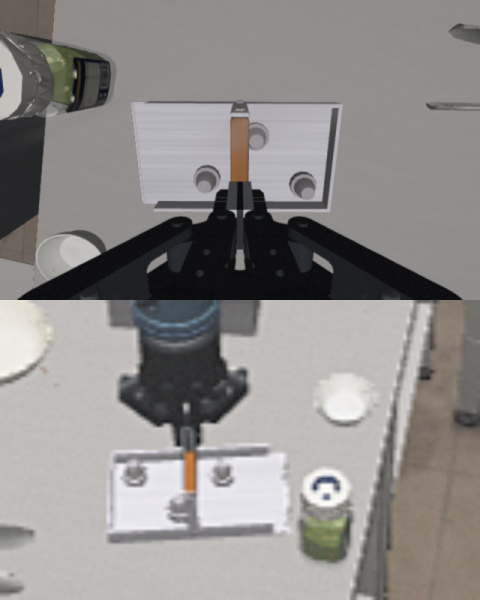

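```bash
python3 - <<'E'
from h import *
a=shot('wrist','w3');b=shot('side','s3');s=env.state();p=np.array(s['tool_pos']);z=np.array(s['ee_rot'])[:,2]
for d in(.011,0,-.008,-.03): print(d,proj(a,p+z*d)*.75,(proj(b,p+z*d)-[240,255])*3.333)
for q in [(.4916,.3009,.073),(.5177,.2131,.073),(.5047,.257,.073)]: print(proj(a,q)*.75,(proj(b,q)-[240,255])*3.333)
print(s['q'])
im=np.hstack([cv2.resize(a['frame'][120:280,240:400,::-1],(400,400)),cv2.resize(b['frame'][270:330,265:325,::-1],(400,400))])
cv2.imwrite('pics/m4.png',im)
E
```

```text
0.011 [[240.1207 171.3256]] [[191.9047 167.3356]]
0 [[240.1501 176.8643]] [[191.2814 160.3575]]
-0.008 [[240.1737 181.3176]] [[190.8243 155.2397]]
-0.03 [[240.251  195.8891]] [[189.5503 140.976 ]]
[[239.5846 118.7148]] [[191.4825 187.3885]]
[[239.8264 245.6263]] [[190.0457 114.3813]]
[[239.7867 187.06  ]] [[190.6975 149.9463]]
[15.112  19.4478 99.5556 -0.0009 60.9842 -1.3185]
```

View pics/m4.png

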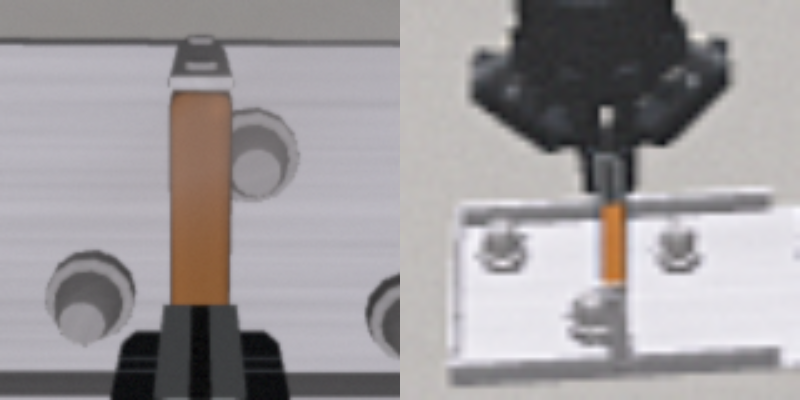

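The fingers closed on nothing. The pictures show the tips ending above the bar, at wrist crop (200,305) and side crop (610,200), higher than the projected tip. I'll triangulate the tip.

```bash
python3 - <<'E'
from h import *
a=shot('wrist');b=shot('side');s=env.state();p=np.array(s['tool_pos']);R=np.array(s['ee_rot'])
w=np.array([320.,120+305*.4]);sd=np.array([265+208/6.667,270+198/6.667])
x,r=tri([a,b],[w,sd]);print(x,r,'in tool',R.T@(x-p))
for off in(0,.011):
  for d in(.011,-.008,-.02,-.03): print(off,d,proj(a,p+R[:,2]*d+R[:,0]*off)[0],proj(b,p+R[:,2]*d+R[:,0]*off)[0])
print(w,sd,s['q'],R.T@a['T'][:3,:3],R.T@(a['T'][:3,3]-p))
E
```

```text
[0.5027 0.2681 0.0888] [2.9911 0.4073] in tool [ 0.0099  0.001  -0.0306]
0 0.011 [320.3806 228.5009] [297.5958 305.2314]
0 -0.008 [320.4639 241.8443] [297.2707 301.6024]
0 -0.02 [320.5263 251.828 ] [297.0626 299.2787]
0 -0.03 [320.5855 261.3072] [296.8874 297.3231]
0.011 0.011 [320.4021 210.2202] [297.6423 307.8803]
0.011 -0.008 [320.4893 221.8394] [297.3156 304.2516]
0.011 -0.02 [320.5547 230.5594] [297.1064 301.9278]
0.011 -0.03 [320.617  238.8597] [296.9304 299.972 ]
[320. 242.] [296.1984 299.6985] [15.1116 19.4593 99.5568  0.0027 60.9824 -1.3196] [[ 0.0004  0.9601  0.2796]
 [ 1.     -0.0004 -0.0001]
 [ 0.      0.2796 -0.9601]] [ 0.0694 -0.0005 -0.1677]
```

Both views put the shut tips about 30 mm behind the reported TCP (z≈0.089), above the bar top. That disagrees with the stated geometry. I'll open, lower by an amount that is safe either way, and re-measure.

```bash
echo '{"jaw":[0.045, 0.045, 0.045, 0.045, 0.045, 0.045, 0.045], "dx":[0, 0, 0, 0, 0, 0, 0], "dy":[0, 0, 0, 0, 0, 0, 0], "dz":[0, 0, 0, 0.008, 0.008, 0, 0], "ax":[0, 0, 0, 0, 0, 0, 0], "ay":[0, 0, 0, 0, 0, 0, 0], "az":[0, 0, 0, 0, 0, 0, 0]}' | python3 -m crank; python3 - <<'E'
from h import *
a=shot('wrist');b=shot('side');s=env.state();p=np.array(s['tool_pos']);R=np.array(s['ee_rot']);print(p,s['finger_gap'])
for d in(.011,-.03):print(d,proj(a,p+R[:,2]*d+R[:,0]*.011),proj(b,p+R[:,2]*d+R[:,0]*.011))
im=np.hstack([cv2.resize(a['frame'][120:320,220:420,::-1],(400,400)),cv2.resize(b['frame'][270:330,265:325,::-1],(400,400))])
cv2.imwrite('pics/m5.png',im)
E
```

```text
clock: 5.87
tool_pos: [0.5036, 0.258, 0.041]
ee_rot: [[-0.283, 0.959, -0.002], [0.959, 0.283, -0.001], [0.0, -0.002, -1.0]]
wrist_force: [-0.2, 0.0, 0.4]
finger_gap: 0.0448
finger_force: 0.0
[0.5044 0.2582 0.0419] 0.04505063134691726
0.011 [[322.0882 210.8475]] [[297.9645 310.9432]]
-0.03 [[322.5686 239.8424]] [[297.2563 303.1502]]
```

View pics/m5.png

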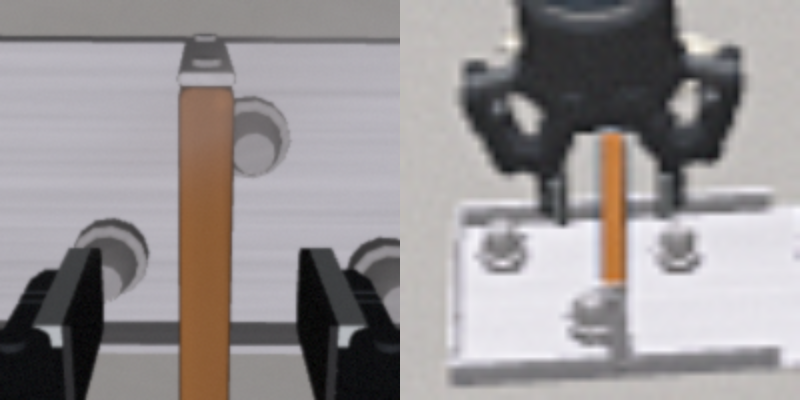

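The fingers straddle the bar, but their tips (wrist crop (85,250) and (320,250)) sit at z≈0.075, level with the bar's top. Both views agree, so the TCP reads about 40 mm too low and I'll go by the pictures. Lower carefully another 25 mm while watching force.

```bash
echo '{"jaw":[0.045, 0.045, 0.045], "dx":[0, 0, 0], "dy":[0, 0, 0], "dz":[0.005, 0.005, 0], "ax":[0, 0, 0], "ay":[0, 0, 0], "az":[0, 0, 0]}' | python3 -m crank; echo '{"jaw":[0.045, 0.045, 0.045, 0.045], "dx":[0, 0, 0, 0], "dy":[0, 0, 0, 0], "dz":[0.005, 0.005, 0.004, 0], "ax":[0, 0, 0, 0], "ay":[0, 0, 0, 0], "az":[0, 0, 0, 0]}' | python3 -m crank; echo '{"jaw":[0, 0, 0, 0, 0, 0], "dx":[0, 0, 0, 0, 0, 0], "dy":[0, 0, 0, 0, 0, 0], "dz":[0, 0, 0, 0, 0, 0], "ax":[0, 0, 0, 0, 0, 0], "ay":[0, 0, 0, 0, 0, 0], "az":[0, 0, 0, 0, 0, 0]}' | python3 -m crank
```

```text
clock: 6.22
tool_pos: [0.5038, 0.258, 0.0311]
ee_rot: [[-0.283, 0.959, -0.002], [0.959, 0.283, -0.0], [0.0, -0.002, -1.0]]
wrist_force: [0.2, 0.0, -0.3]
finger_gap: 0.045
finger_force: 0.0
clock: 6.55
tool_pos: [0.5037, 0.258, 0.017]
ee_rot: [[-0.283, 0.959, -0.002], [0.959, 0.283, -0.001], [0.0, -0.002, -1.0]]
wrist_force: [0.2, -0.5, 0.2]
finger_gap: 0.045
finger_force: 0.0
clock: 7.05
tool_pos: [0.5049, 0.2583, 0.0185]
ee_rot: [[-0.283, 0.959, 0.001], [0.959, 0.283, 0.0], [0.0, 0.001, -1.0]]
wrist_force: [1.1, 0.1, 2.2]
finger_gap: 0.0112
finger_force: 59.1
```

Gripped: gap 11 mm, 59 N. Lift slowly, and measure the pan.

```bash
echo '{"jaw":[0, 0, 0, 0, 0, 0, 0, 0, 0, 0], "dx":[0, 0, 0, 0, 0, 0, 0, 0, 0, 0], "dy":[0, 0, 0, 0, 0, 0, 0, 0, 0, 0], "dz":[-0.005, -0.01, -0.015, -0.02, -0.02, -0.02, -0.015, -0.01, -0.005, 0], "ax":[0, 0, 0, 0, 0, 0, 0, 0, 0, 0], "ay":[0, 0, 0, 0, 0, 0, 0, 0, 0, 0], "az":[0, 0, 0, 0, 0, 0, 0, 0, 0, 0]}' | python3 -m crank; python3 - <<'E'
from h import *
import pickle
T=shot('top','t6');w=pickle.load(open('w0.pkl','rb'))
c=np.array([(259.3,165.5),(303,159.5),(313,210),(266.8,216.3)])
P=plane(T,c,.065);print(P,P.mean(0))
for i in range(4):print(np.linalg.norm(P[i]-P[(i+1)%4]))
d=P[0]-P[3];e=P[1]-P[2];print(d[:2],e[:2],np.degrees(np.arctan2(*(d+e)[1::-1])))
print(tri([T,w],[c[3],np.array([229.,70])]),tri([T,w],[c[2],np.array([357.,93])]))
cv2.imwrite('pics/m6.png',np.vstack([cv2.resize(w['frame'][:160,160:420,::-1],(650,300)),np.hstack([cv2.resize(T['frame'][140:240,160:330,::-1],(510,300)),np.zeros((300,140,3),np.uint8)])]))
E
```

```text
clock: 7.88
tool_pos: [0.505, 0.2584, 0.1394]
ee_rot: [[-0.283, 0.959, 0.002], [0.959, 0.283, 0.0], [-0.0, 0.002, -1.0]]
wrist_force: [0.3, -0.1, -4.6]
finger_gap: 0.0113
finger_force: 58.6
[[ 0.6608  0.0372  0.065 ]
 [ 0.6767 -0.1062  0.065 ]
 [ 0.5104 -0.1349  0.065 ]
 [ 0.494   0.0149  0.065 ]] [ 0.5855 -0.0472  0.065 ]
0.1442670882239775
0.16875840588715374
0.15068855488330704
0.16836434779573847
[0.1669 0.0223] [0.1663 0.0287] 8.706084625479942
(array([0.4963, 0.0122, 0.0942]), array([1.3418, 4.2946])) (array([ 0.5187, -0.1334, -0.0051]), array([1.0178, 2.6687]))
```

View pics/m6.png

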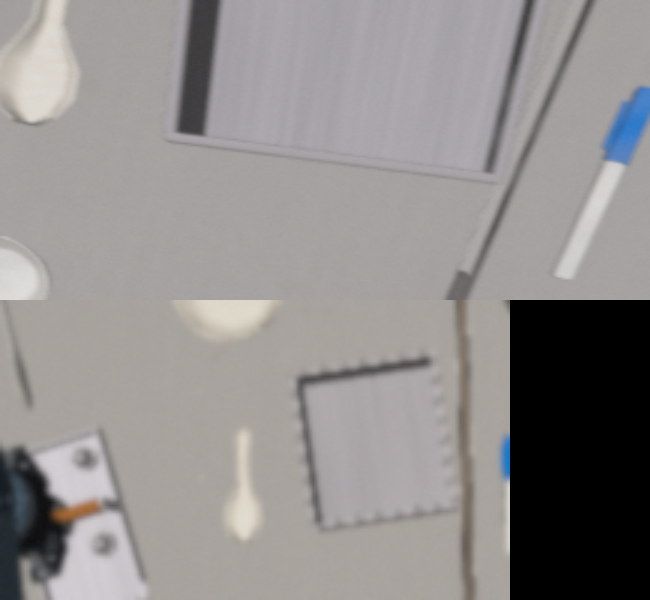

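Two closer pan corners in the wrist frame: outer rim at crop (165,137) and (498,180). The tray is in the hand with the nozzles aboard, and the spoon lies between tray and pan.

```bash
python3 - <<'E'
from h import *
import pickle
T=shot('top');w=pickle.load(open('w0.pkl','rb'))
P=plane(w,[(226,73),(359.2,96)],.065);print('near corners',P,np.linalg.norm(P[0]-P[1]))
e=(P[0]-P[1])[:2];e/=np.linalg.norm(e);x=np.array([e[1],-e[0]]);m=P.mean(0)[:2]
print('pan y axis',e,'x',x,'ctr',m+x*.087)
Q=plane(T,[(259,166),(304,159.3),(312.7,210),(266,216.7)],.065);print(Q,Q.mean(0))
print('in top of wrist corners',proj(T,P))
s=env.state();print(s['q'])
E
```

```text
near corners [[ 0.4965  0.0242  0.065 ]
 [ 0.5158 -0.1306  0.065 ]] 0.15598696629949682
pan y axis [-0.1239  0.9923] x [0.9923 0.1239] ctr [ 0.5925 -0.0424]
[[ 0.6592  0.0382  0.065 ]
 [ 0.6773 -0.1095  0.065 ]
 [ 0.5104 -0.1339  0.065 ]
 [ 0.4927  0.0175  0.065 ]] [ 0.5849 -0.0469  0.065 ]
in top of wrist corners [[263.9226 215.5896]
 [311.6339 208.3604]]
[15.1096 13.3488 96.9101 -0.0001 69.8204 -1.3216]
```

Pan near edge measures 156 mm (156 given). Its centre is about (0.591,-0.044) and its yaw 7°. Carry the tray gently so that it sits beyond the far wall with the lip over the pan.

```bash
echo '{"jaw":[0, 0, 0, 0, 0, 0, 0, 0, 0], "dx":[-0.0057, -0.0115, -0.0172, -0.023, -0.023, -0.023, -0.023, -0.023, -0.023], "dy":[0.0017, 0.0035, 0.0052, 0.007, 0.007, 0.007, 0.007, 0.007, 0.007], "dz":[0, 0, 0, 0, 0, 0, 0, 0, 0], "ax":[0, 0, 0, 0, 0, 0, 0, 0, 0], "ay":[0, 0, 0, 0, 0, 0, 0, 0, 0], "az":[0, 0, 0, 0, 0, 0, 0, 0, 0]}' | python3 -m crank >/dev/null; echo '{"jaw":[0, 0, 0, 0, 0, 0, 0, 0, 0], "dx":[-0.023, -0.023, -0.023, -0.023, -0.023, -0.0172, -0.0115, -0.0057, 0], "dy":[0.007, 0.007, 0.007, 0.007, 0.007, 0.0052, 0.0035, 0.0017, 0], "dz":[0, 0, 0, 0, 0, 0, 0, 0, 0], "ax":[0, 0, 0, 0, 0, 0, 0, 0, 0], "ay":[0, 0, 0, 0, 0, 0, 0, 0, 0], "az":[0, 0, 0, 0, 0, 0, 0, 0, 0]}' | python3 -m crank; echo '{"jaw":[0, 0, 0, 0, 0, 0], "dx":[0, 0, 0, 0, 0, 0], "dy":[0, 0, 0, 0, 0, 0], "dz":[0.003, 0.004, 0.004, 0.003, 0, 0], "ax":[0, 0, 0, 0, 0, 0], "ay":[0, 0, 0, 0, 0, 0], "az":[2, 2, 2, 2, 1, 0]}' | python3 -m crank
```

```text
clock: 9.48
tool_pos: [0.6895, -0.0244, 0.1373]
ee_rot: [[-0.281, 0.96, -0.001], [0.96, 0.281, -0.0], [0.0, -0.001, -1.0]]
wrist_force: [-0.5, -0.0, -4.8]
finger_gap: 0.0108
finger_force: 58.6
clock: 9.98
tool_pos: [0.6887, -0.0216, 0.1238]
ee_rot: [[-0.13, 0.992, -0.001], [0.992, 0.13, 0.0], [0.001, -0.001, -1.0]]
wrist_force: [0.2, 1.0, -3.2]
finger_gap: 0.0107
finger_force: 58.6
```

```bash
echo '{"jaw":[0, 0, 0, 0, 0, 0, 0], "dx":[-0.005, -0.005, 0, 0, 0, 0, 0], "dy":[0.0025, 0.0025, 0, 0, 0, 0, 0], "dz":[0, 0, 0, 0, 0, 0, 0], "ax":[0, 0, -3, -4, -4, -3, 0], "ay":[0, 0, 0, 0, 0, 0, 0], "az":[0, 0, 0, 0, 0, 0, 0]}' | python3 -m crank; python3 - <<'E'
from h import *
a=shot('wrist');S=shot('side');s=env.state();p=np.array(s['tool_pos']);R=np.array(s['ee_rot'])
print(p,R.T@(a['T'][:3,3]-p))
lip=p+R@np.array([0,-.095,.0185]);ex=np.array([.992,.124,0]);c=np.array([.591,-.044,0]);print('lip',lip,'pan x',(lip-c)@ex)
# lip check: project tray lip corners in side & wrist
B=[p+R@np.array([k,-.095,.0155]) for k in(.047,-.047)];print(proj(S,B),proj(a,B))
im=np.hstack([cv2.resize(S['frame'][200:290,235:335,::-1],(400,360)),cv2.resize(a['frame'][0:360,0:400,::-1],(400,360))])
cv2.imwrite('pics/m7.png',im)
E
```

```text
clock: 10.57
tool_pos: [0.6938, -0.0324, 0.1236]
ee_rot: [[-0.129, 0.962, 0.239], [0.992, 0.125, 0.032], [0.0, 0.241, -0.97]]
wrist_force: [-0.7, 0.2, -3.7]
finger_gap: 0.0113
finger_force: 59.0
[ 0.6956 -0.0326  0.1247] [ 0.0696 -0.0023 -0.167 ]
lip [ 0.6085 -0.044   0.0838] pan x 0.017404492937363725
[[290.4921 241.2928]
 [294.1776 225.0692]] [[149.0895 145.7537]
 [170.5385 297.4987]]
```

View pics/m7.png

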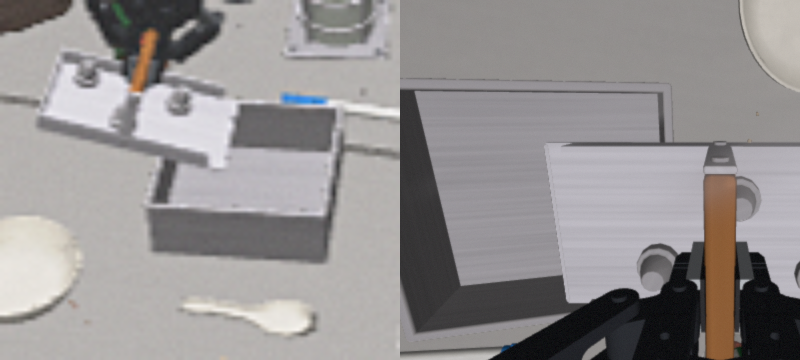

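The lip projects exactly where seen (wrist (148,145) and (170,300)), well inside the pan, with all nozzles still aboard. Tip further.

```bash
echo '{"jaw":[0, 0, 0, 0, 0, 0, 0, 0, 0, 0], "dx":[0, 0, 0, 0, 0, 0, 0, 0, 0, 0], "dy":[0, 0, 0, 0, 0, 0, 0, 0, 0, 0], "dz":[0, 0, 0, 0, 0, 0, 0, 0, 0, 0], "ax":[-2, -3, -3, -3, -3, -3, -3, -2, 0, 0], "ay":[0, 0, 0, 0, 0, 0, 0, 0, 0, 0], "az":[0, 0, 0, 0, 0, 0, 0, 0, 0, 0]}' | python3 -m crank; echo '{"jaw":[0, 0, 0, 0, 0, 0, 0, 0], "dx":[0, 0, 0, 0, 0, 0, 0, 0], "dy":[0, 0, 0, 0, 0, 0, 0, 0], "dz":[0, 0, 0, 0, 0, 0, 0, 0], "ax":[0, -2, -3, -3, 0, 0, 0, 0], "ay":[0, 0, 0, 0, 0, 0, 0, 0], "az":[0, 0, 0, 0, 0, 0, 0, 0]}' | python3 -m crank; python3 - <<'E'
from h import *
import pickle
a=shot('wrist');s=env.state();p=np.array(s['tool_pos']);R=np.array(s['ee_rot'])
# rectify the tray floor: tool x=tray y, tool y=tray x, floor at tool z=.0155
def rect(c,o,ux,uy,w,h,n):
    q=np.array([o-ux*w-uy*h,o+ux*w-uy*h,o+ux*w+uy*h,o-ux*w+uy*h])
    H=cv2.getPerspectiveTransform(proj(c,q).astype(np.float32),np.float32([[0,0],[n*w*2,0],[n*w*2,n*h*2],[0,n*h*2]]))
    return cv2.warpPerspective(c['frame'],H,(int(n*w*2),int(n*h*2)))
t=rect(a,p+R@[0,0,.0155],R[:,1],-R[:,0],.09,.05,1000)
g=cv2.cvtColor(t,cv2.COLOR_RGB2GRAY)
print((g[::7,::6]//10).tolist().__str__().replace('],','\n'))
E
```

```text
clock: 11.5
tool_pos: [0.6963, -0.0322, 0.1246]
ee_rot: [[-0.13, 0.803, 0.582], [0.992, 0.105, 0.076], [0.0, 0.587, -0.81]]
wrist_force: [0.9, -0.1, -2.2]
finger_gap: 0.0111
finger_force: 59.3
clock: 12.17
tool_pos: [0.6969, -0.0322, 0.1254]
ee_rot: [[-0.13, 0.713, 0.689], [0.992, 0.094, 0.09], [-0.001, 0.695, -0.719]]
wrist_force: [-0.1, 1.0, -2.7]
finger_gap: 0.0105
finger_force: 59.4
[[16, 16, 10, 8, 8, 7, 16, 15, 15, 15, 13, 15, 15, 15, 15, 15, 15, 15, 15, 15, 9, 10, 10, 13, 16, 13, 13, 11, 10, 10
 [20, 19, 20, 20, 19, 19, 19, 19, 19, 19, 19, 19, 19, 19, 9, 9, 11, 18, 18, 18, 19, 19, 19, 19, 19, 19, 19, 19, 19, 14
 [19, 19, 19, 19, 19, 19, 19, 19, 19, 19, 19, 19, 19, 19, 11, 11, 11, 19, 19, 19, 19, 19, 19, 19, 19, 19, 19, 19, 20, 7
 [19, 19, 19, 19, 19, 19, 19, 19, 19, 19, 19, 19, 19, 18, 11, 11, 12, 19, 19, 19, 19, 19, 19, 20, 20, 20, 20, 20, 20, 7
 [19, 19, 19, 19, 19, 19, 19, 19, 19, 19, 19, 19, 19, 19, 11, 12, 12, 19, 19, 19, 19, 19, 19, 19, 20, 19, 19, 20, 20, 6
 [19, 19, 19, 19, 19, 19, 19, 19, 19, 19, 19, 19, 19, 19, 11, 11, 12, 19, 19, 19, 19, 19, 19, 19, 19, 19, 19, 19, 
[... 327 characters left out ...]
9, 19, 19, 19, 19, 19, 19, 19, 19, 6
 [19, 19, 19, 19, 19, 20, 20, 19, 20, 19, 20, 20, 19, 7, 9, 10, 11, 7, 20, 20, 20, 20, 20, 20, 20, 20, 20, 19, 19, 6
 [19, 19, 19, 19, 19, 19, 19, 19, 19, 19, 19, 2, 6, 7, 9, 10, 11, 7, 4, 1, 19, 19, 19, 19, 19, 19, 19, 19, 19, 6
 [18, 18, 18, 18, 18, 18, 18, 18, 18, 18, 18, 3, 7, 6, 9, 10, 11, 6, 7, 2, 19, 19, 19, 19, 19, 19, 19, 19, 19, 6
 [18, 18, 18, 18, 18, 18, 18, 18, 18, 18, 2, 1, 7, 2, 9, 10, 11, 4, 7, 1, 4, 19, 19, 19, 19, 19, 19, 19, 19, 6
 [19, 19, 18, 19, 18, 11, 18, 19, 19, 6, 1, 4, 1, 6, 9, 10, 11, 8, 1, 2, 2, 9, 19, 20, 18, 11, 19, 20, 20, 6
 [19, 19, 17, 1, 2, 4, 1, 12, 1, 1, 1, 1, 1, 4, 9, 10, 11, 3, 1, 2, 1, 1, 1, 11, 1, 1, 3, 1, 18, 6]]
```

The tray floor is clean, so it is empty. Untilt and carry it back, then count the nozzles in the pan.

```bash
echo '{"jaw":[0, 0, 0, 0, 0, 0, 0, 0, 0, 0], "dx":[0, 0, 0, 0, 0, 0, 0, 0, 0, 0], "dy":[0, 0, 0, 0, 0, 0, 0, 0, 0, 0], "dz":[0, 0, 0, 0, 0, 0, 0, 0, -0.01, 0], "ax":[4, 6, 6, 6, 6, 6, 6, 4, 0, 0], "ay":[0, 0, 0, 0, 0, 0, 0, 0, 0, 0], "az":[0, 0, 0, 0, 0, 0, 0, 0, -4, -5]}' | python3 -m crank >/dev/null; echo '{"jaw":[0, 0, 0, 0, 0, 0, 0, 0, 0, 0], "dx":[0.0287, 0.0287, 0.0287, 0.0287, 0.0287, 0.0287, 0.0287, 0.0287, 0.0287, 0.0287], "dy":[-0.009, -0.009, -0.009, -0.009, -0.009, -0.009, -0.009, -0.009, -0.009, -0.009], "dz":[0, 0, 0, 0, 0, 0, 0, 0, 0, 0], "ax":[0, 0, 0, 0, 0, 0, 0, 0, 0, 0], "ay":[0, 0, 0, 0, 0, 0, 0, 0, 0, 0], "az":[0, 0, 0, 0, 0, 0, 0, 0, 0, 0]}' | python3 -m crank; python3 - <<'E'
from h import *
a=cv2.imread('pics/t6.png').astype(int);T=shot('top','t7');b=T['frame'][:,:,::-1].astype(int)
d=(np.abs(a-b).max(2)>25).astype(np.uint8)
for m,s,ce in blobs(d,3):
    if 255<ce[0]<320 and 150<ce[1]<225: print(s,ce,plane(T,ce,.015))
S=shot('side','s7');g=cv2.cvtColor(S['frame'],cv2.COLOR_RGB2GRAY).astype(int)
o=cv2.cvtColor(cv2.imread('pics/side0.png'),cv2.COLOR_BGR2GRAY).astype(int)
d=(np.abs(g-o)>20).astype(np.uint8)
for m,s,ce in blobs(d,3):
    if 265<ce[0]<330 and 215<ce[1]<270: print('side',s,ce,plane(S,ce,.015))
E
```

```text
clock: 13.88
tool_pos: [0.5265, 0.2209, 0.1275]
ee_rot: [[-0.29, 0.954, 0.072], [0.957, 0.29, 0.017], [-0.005, 0.074, -0.997]]
wrist_force: [0.4, -0.4, -3.0]
finger_gap: 0.0109
finger_force: 59.5
[295 187   4   5  11] [296.7273 189.3636] [[ 0.585  -0.0803  0.015 ]]
[295 196   6   3  10] [297.5 197.1] [[ 0.5587 -0.0824  0.015 ]]
[282 198   3   2   6] [283.  198.5] [[ 0.5553 -0.0334  0.015 ]]
```

Three new blobs lie inside the pan: (0.585,-0.080), (0.559,-0.082) and (0.555,-0.033). Settle and check the residual tilt.

```bash
echo '{"jaw":[0, 0, 0], "dx":[0, 0, 0], "dy":[0, 0, 0], "dz":[0, 0, 0], "ax":[0, 0, 0], "ay":[0, 0, 0], "az":[0, 0, 0]}' | python3 -m crank; python3 - <<'E'
from h import *
s=env.state();p=np.array(s['tool_pos']);R=np.array(s['ee_rot']);y=np.array([.959,.283,0]);x=np.array([-.283,.959,0]);G=np.c_[x,y,[0,0,-1]]
from scipy.spatial.transform import Rotation as Q
print('trans tool',R.T@(np.array([.505,.2584,.0185])-p),'rot',np.degrees(Q.from_matrix(R.T@G).as_rotvec()),'up in tool',R.T@[0,0,1])
E
```

```text
clock: 14.23
tool_pos: [0.5276, 0.2193, 0.1271]
ee_rot: [[-0.291, 0.954, 0.072], [0.957, 0.29, 0.018], [-0.004, 0.074, -0.997]]
wrist_force: [-0.8, -0.3, -2.9]
finger_gap: 0.0108
finger_force: 59.5
trans tool [ 0.0445 -0.0182  0.1074] rot [4.2193 0.2151 0.4636] up in tool [-0.004   0.0736 -0.9973]
```

```bash
echo '{"jaw":[0, 0, 0, 0, 0, 0, 0, 0, 0, 0], "dx":[0, 0, 0.022, 0.022, 0, 0, 0, 0, 0, 0], "dy":[0, 0, -0.005, -0.0055, 0, 0, 0, 0, 0, 0], "dz":[0, 0, 0, 0, 0.02, 0.025, 0.025, 0.015, 0, 0], "ax":[2.1, 2.1, 0, 0, 0, 0, 0, 0, 0, 0], "ay":[0.1, 0.1, 0, 0, 0, 0, 0, 0, 0, 0], "az":[0.25, 0.25, 0, 0, 0, 0, 0, 0, 0, 0]}' | python3 -m crank
```

```text
clock: 15.07
tool_pos: [0.504, 0.2584, 0.0411]
ee_rot: [[-0.282, 0.959, -0.003], [0.959, 0.282, -0.0], [0.001, -0.002, -1.0]]
wrist_force: [0.5, 0.0, -2.5]
finger_gap: 0.0108
finger_force: 59.5
```

```bash
echo '{"jaw":[0, 0, 0, 0, 0, 0], "dx":[0, 0, 0, 0, 0, 0], "dy":[0, 0, 0, 0, 0, 0], "dz":[0.008, 0.006, 0.004, 0.002, 0, 0], "ax":[0, 0, 0, 0, 0, 0], "ay":[0, 0, 0, 0, 0, 0], "az":[0, 0, 0, 0, 0, 0]}' | python3 -m crank
```

```text
clock: 15.57
tool_pos: [0.5039, 0.2595, 0.0218]
ee_rot: [[-0.284, 0.959, -0.001], [0.959, 0.284, 0.001], [0.001, -0.001, -1.0]]
wrist_force: [0.2, 0.5, -2.3]
finger_gap: 0.0109
finger_force: 59.6
```

```bash
echo '{"jaw":[0, 0, 0], "dx":[0, 0, 0], "dy":[0, 0, 0], "dz":[0.0015, 0.001, 0], "ax":[0, 0, 0], "ay":[0, 0, 0], "az":[0, 0, 0]}' | python3 -m crank; echo '{"jaw":[0, 0, 0], "dx":[0, 0, 0], "dy":[0, 0, 0], "dz":[0.001, 0, 0], "ax":[0, 0, 0], "ay":[0, 0, 0], "az":[0, 0, 0]}' | python3 -m crank
```

```text
clock: 15.82
tool_pos: [0.5037, 0.2594, 0.0191]
ee_rot: [[-0.284, 0.959, -0.001], [0.959, 0.284, 0.001], [0.001, -0.001, -1.0]]
wrist_force: [-0.4, -0.8, -2.3]
finger_gap: 0.0113
finger_force: 59.6
clock: 16.07
tool_pos: [0.5041, 0.2595, 0.0186]
ee_rot: [[-0.284, 0.959, -0.0], [0.959, 0.284, 0.001], [0.001, -0.0, -1.0]]
wrist_force: [-0.6, -1.4, 1.4]
finger_gap: 0.0111
finger_force: 60.1
```

Tray down (contact force +1.4 N). Release, rise and move towards the bottle.

```bash
echo '{"jaw":[0.045, 0.045, 0.045, 0.045, 0.045, 0.045, 0.075, 0.075, 0.075, 0.075], "dx":[0, 0, 0, 0, 0, 0, 0, 0, 0, 0], "dy":[0, 0, 0, 0, 0, 0, 0, 0, 0, 0], "dz":[0, 0, 0, -0.01, -0.02, -0.03, -0.04, -0.04, -0.04, -0.04], "ax":[0, 0, 0, 0, 0, 0, 0, 0, 0, 0], "ay":[0, 0, 0, 0, 0, 0, 0, 0, 0, 0], "az":[0, 0, 0, 0, 0, 0, 0, 0, 0, 0]}' | python3 -m crank;echo '{"jaw":[0.075, 0.075, 0.075, 0.075, 0.075, 0.075, 0.075, 0.075, 0.075, 0.075], "dx":[-0.0387, -0.0387, -0.0387, -0.0387, -0.0387, -0.0387, -0.0387, -0.0387, -0.0387, -0.0387], "dy":[-0.0068, -0.0068, -0.0068, -0.0068, -0.0068, -0.0068, -0.0068, -0.0068, -0.0068, -0.0068], "dz":[-0.03, -0.03, 0, 0, 0, 0, 0, 0, 0, 0], "ax":[0, 0, 0, 0, 0, 0, 0, 0, 0, 0], "ay":[0, 0, 0, 0, 0, 0, 0, 0, 0, 0], "az":[0, 0, 0, 0, 0, 0, 0, 0, 0, 0]}' | python3 -m crank >/dev/null; echo '{"jaw":[0.075, 0.075, 0.075, 0.075], "dx":[-0.035, -0.03, 0, 0], "dy":[-0.0068, -0.0068, 0, 0], "dz":[0, 0, 0, 0], "ax":[0, 0, 0, 0], "ay":[0, 0, 0, 0], "az":[0, 0, 0, 0]}' | python3 -m crank; python3 - <<'E'
from h import *
import pickle
c=shot('wrist','w8');pickle.dump(c,open('w8.pkl','wb'))
print(proj(c,[(.5705,-.326,.206),(.5705,-.326,.0)]))
g=cv2.medianBlur(cv2.cvtColor(c['frame'],cv2.COLOR_RGB2GRAY),5)
print(cv2.HoughCircles(g,cv2.HOUGH_GRADIENT,1,30,param1=100,param2=25,minRadius=15,maxRadius=70))
E
```

```text
clock: 16.9
tool_pos: [0.5036, 0.2592, 0.2411]
ee_rot: [[-0.284, 0.959, 0.0], [0.959, 0.284, 0.001], [0.001, 0.0, -1.0]]
wrist_force: [2.2, -0.2, -0.8]
finger_gap: 0.075
finger_force: 0.0
clock: 18.07
tool_pos: [0.5523, -0.1865, 0.2887]
ee_rot: [[-0.281, 0.96, -0.001], [0.96, 0.281, 0.001], [0.001, -0.001, -1.0]]
wrist_force: [-1.1, 0.0, 0.1]
finger_gap: 0.0752
finger_force: 0.0
[[295.971  344.8978]
 [305.5111 248.2969]]
[[[474.5 235.5  28.8]
  [300.5 276.5  31.6]
  [295.5 306.5  32.1]
  [160.5 223.5  21.6]
  [379.5 318.5  23.9]
  [496.5 261.5  52.7]
  [127.5 249.5  22.2]]]
```

```bash
echo '{"jaw":[0.085, 0.085, 0.085, 0.085, 0.085], "dx":[-0.03, -0.03, -0.03, 0, 0], "dy":[0, 0, 0, 0, 0], "dz":[0, 0, 0, 0, 0], "ax":[0, 0, 0, 0, 0], "ay":[0, 0, 0, 0, 0], "az":[0, 0, 0, 0, 0]}' | python3 -m crank; python3 - <<'E'
from h import *
import pickle
c=shot('wrist');pickle.dump(c,open('w9.pkl','wb'));a=pickle.load(open('w8.pkl','rb'));T=shot('top')
print(proj(c,[(.5705,-.326,.206),(.5705,-.326,.0)]))
A=cv2.resize(a['frame'][200:400,200:400,::-1],(400,400),interpolation=cv2.INTER_CUBIC)
B=cv2.resize(c['frame'][100:300,200:400,::-1],(400,400),interpolation=cv2.INTER_CUBIC)
# second row: pan (top now) and tray
D=cv2.resize(T['frame'][145:225,250:330,::-1],(200,200),interpolation=cv2.INTER_CUBIC);E=cv2.resize(T['frame'][180:260,160:240,::-1],(200,200),interpolation=cv2.INTER_CUBIC)
S=shot('side');F=cv2.resize(S['frame'][215:275,260:340,::-1],(266,200),interpolation=cv2.INTER_CUBIC)
r=np.hstack([D,E,F]);r=np.hstack([r,np.zeros((200,800-r.shape[1],3),np.uint8)])
cv2.imwrite('pics/m8.png',np.vstack([np.hstack([A,B]),r]))
E
```

```text
clock: 18.53
tool_pos: [0.5784, -0.2708, 0.2882]
ee_rot: [[-0.284, 0.959, -0.001], [0.959, 0.284, 0.001], [0.002, -0.001, -1.0]]
wrist_force: [0.2, 0.9, -0.6]
finger_gap: 0.0849
finger_force: 0.0
[[291.9762 255.0675]
 [303.732  191.1222]]
```

View pics/m8.png

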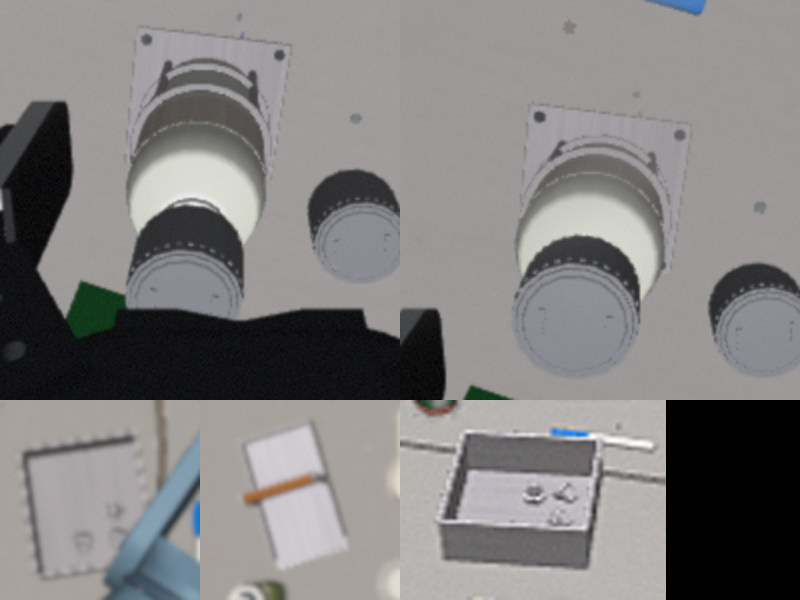

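Picture: the cap top's centre is at crop (576,314) in the second frame and about (185,306) in the first. All three nozzles lie in the pan (side crop (535,492), (567,493), (560,518)) and the tray stands empty. Triangulate the cap.

```bash
python3 - <<'E'
from h import *
import pickle
c=pickle.load(open('w9.pkl','rb'));a=pickle.load(open('w8.pkl','rb'))
S=shot('side')
pc=np.array([288.,257]);pa=np.array([292.5,353])
print(tri([c,a],[pc,pa]));print(plane(c,pc,.206),plane(a,pa,.206))
# refine circle in c with Hough near it
g=cv2.cvtColor(c['frame'],cv2.COLOR_RGB2GRAY)[200:310,230:350]
H=cv2.HoughCircles(cv2.resize(g,None,fx=3,fy=3,interpolation=cv2.INTER_CUBIC),cv2.HOUGH_GRADIENT,1,20,param1=80,param2=30,minRadius=70,maxRadius=110)
print(None if H is None else [(230+h[0]/3,200+h[1]/3,h[2]/3) for h in H[0][:4]])
r=plane(c,[pc-[31.5,0],pc+[31.5,0]],.206);print('diam',np.linalg.norm(r[0]-r[1]))
print('side px pred',proj(S,tri([c,a],[pc,pa])[0]),env.state()['tool_pos'],env.state()['q'])
# bottle stand corners (axis) from holes in c at z~0.003
print(plane(c,[(200+140/2,100+117/2),(200+280/2,100+135/2)],.004))
E
```

```text
(array([ 0.5671, -0.3195,  0.2243]), array([0.0611, 0.0556]))
[[ 0.5678 -0.3286  0.206 ]] [[ 0.5698 -0.3353  0.206 ]]
[(np.float32(286.83334), np.float32(264.83334), np.float32(29.766668)), (np.float32(286.83334), np.float32(257.16666), np.float32(23.9))]
diam 0.051710962594950304
side px pred [[318.0948 166.1694]] [ 0.5783 -0.2695  0.2888] [-35.6347  15.363   76.6037   0.011   88.0852 -52.2284]
[[ 0.5139 -0.2938  0.004 ]
 [ 0.609  -0.2785  0.004 ]]
```

```bash
echo '{"jaw":[0.085, 0.085, 0.085, 0.085, 0.085], "dx":[-0.028, -0.028, 0, 0, 0], "dy":[-0.0136, -0.0136, 0, 0, 0], "dz":[0, 0, 0, 0, 0], "ax":[0, 0, 0, 0, 0], "ay":[0, 0, 0, 0, 0], "az":[0, 0, 0, 0, 0]}' | python3 -m crank; python3 - <<'E'
from h import *
import pickle
b=shot('wrist','w10');c=pickle.load(open('w9.pkl','rb'))
def hc(c):
    u=proj(c,(.568,-.330,.206))[0];x0,y0=(u-[55,55]).astype(int)
    g=cv2.resize(cv2.cvtColor(c['frame'],cv2.COLOR_RGB2GRAY)[y0:y0+110,x0:x0+110],None,fx=3,fy=3,interpolation=cv2.INTER_CUBIC)
    H=cv2.HoughCircles(g,cv2.HOUGH_GRADIENT,1,8,param1=80,param2=25,minRadius=65,maxRadius=105)
    return u,[(x0+(h[0]-1)/3,y0+(h[1]-1)/3,h[2]/3) for h in H[0][:4]]
hb=hc(b);hC=hc(c);print(hb);print(hC)
def top(c):  # light-grey disc mask
    u=proj(c,(.568,-.330,.206))[0]
    hsv=cv2.cvtColor(c['frame'],cv2.COLOR_RGB2HSV);px=hsv[int(u[1]),int(u[0])].astype(int)
    m=cv2.inRange(hsv,(0,0,int(px[2])-30),(180,255,int(px[2])+22))&cv2.circle(np.zeros(hsv.shape[:2],np.uint8),(int(u[0]),int(u[1])),45,255,-1)
    B=max(blobs(cv2.morphologyEx(m,cv2.MORPH_OPEN,np.ones((3,3)))),key=lambda q:q[1][4]);return px,B[1:]
print(top(b),top(c))
E
```

```text
clock: 19.15
tool_pos: [0.5681, -0.3316, 0.2886]
ee_rot: [[-0.284, 0.959, -0.001], [0.959, 0.284, 0.001], [0.001, -0.0, -1.0]]
wrist_force: [0.6, 1.1, -0.1]
finger_gap: 0.085
finger_force: 0.0
(array([320.799 , 193.2773]), [(np.float64(318.8333320617676), np.float64(195.5), np.float32(28.933334)), (np.float64(319.5), np.float64(188.5), np.float32(32.166668)), (np.float64(321.1666679382324), np.float64(191.16666793823242), np.float32(30.033333)), (np.float64(318.8333320617676), np.float64(198.16666793823242), np.float32(34.8))])
(array([287.7645, 258.541 ]), [(np.float64(286.1666679382324), np.float64(265.5), np.float32(30.733332)), (np.float64(285.8333320617676), np.float64(262.8333320617676), np.float32(29.666666)), (np.float64(288.5), np.float64(262.1666679382324), np.float32(28.199999)), (np.float64(290.8333320617676), np.float64(265.1666679382324), np.float32(31.5))])
(array([115,  10, 155]), (array([ 276,  164,   89,   74, 4995], dtype=int32), array([320.3465, 200.8607]))) (array([110,  15, 150]), (array([ 243,  225,   89,   78, 4904], dtype=int32), array([285.2259, 266.4749])))
```

```bash
cat > fit.py <<'E'
from h import *
def fit(c,u,r0=25,r1=39):
    L=cv2.GaussianBlur(cv2.cvtColor(c['frame'],cv2.COLOR_RGB2LAB).astype(np.float32),(0,0),.8)
    u=np.array(u,float)
    for it in range(4):
        th=np.radians(np.arange(0,360,4));rr=np.arange(r0,r1,.25)
        mx=(u[0]+np.outer(np.cos(th),rr)).astype(np.float32);my=(u[1]+np.outer(np.sin(th),rr)).astype(np.float32)
        P=cv2.remap(L,mx,my,cv2.INTER_LINEAR)
        G=np.linalg.norm(P[:,6:]-P[:,:-6],axis=2);k=G.argmax(1);R=rr[k+3]
        med=np.median(R);ok=(abs(R-med)<2.5)&(G.max(1)>6)
        pts=np.c_[u[0]+R*np.cos(th),u[1]+R*np.sin(th)][ok].astype(np.float32)
        e=cv2.fitEllipse(pts);u=np.array(e[0]);r0,r1=med-6,med+6
    return u,e[1],ok.sum()
E
python3 - <<'E'
from fit import *
import pickle
c=pickle.load(open('w9.pkl','rb'));b=shot('wrist')
fb=fit(b,(320,192));fc=fit(c,(288,257));print(fb,fc)
x,r=tri([b,c],[fb[0],fc[0]]);print(x,r,plane(b,fb[0],.206),plane(c,fc[0],.206))
print('depth from 53mm:',333.7*.053/max(fb[1]),(b['T'][:3,3]-x)@b['T'][:3,2])
E
```

```text
(array([319.612 , 190.9652]), (65.39714050292969, 69.51383972167969), np.int64(50)) (array([288.3604, 253.4407]), (65.21760559082031, 72.35977935791016), np.int64(76))
[ 0.5677 -0.3313  0.1938] [0.0347 0.0329] [[ 0.5668 -0.3282  0.206 ]] [[ 0.5673 -0.3254  0.206 ]]
depth from 53mm: 0.25442559454076785 0.2712211010640472
```

Cap axis estimates agree at about (0.5675,-0.330), with the top near 0.206 and diameter 52 mm. Descend and grip.

```bash
echo '{"jaw":[0.085, 0.085, 0.085, 0.085, 0.085, 0.085, 0.085, 0.085, 0.085], "dx":[0.0016, 0, 0, 0, 0, 0, 0, 0, 0], "dy":[0, 0, 0, 0, 0, 0, 0, 0, 0], "dz":[0.02, 0.03, 0.03, 0.025, 0.02, 0.015, 0.0095, 0, 0], "ax":[0, 0, 0, 0, 0, 0, 0, 0, 0], "ay":[0, 0, 0, 0, 0, 0, 0, 0, 0], "az":[0, 0, 0, 0, 0, 0, 0, 0, 0]}' | python3 -m crank; echo '{"jaw":[0.04, 0.04, 0.04, 0.04, 0.04, 0.04], "dx":[0, 0, 0, 0, 0, 0], "dy":[0, 0, 0, 0, 0, 0], "dz":[0, 0, 0, 0, 0, 0], "ax":[0, 0, 0, 0, 0, 0], "ay":[0, 0, 0, 0, 0, 0], "az":[0, 0, 0, 0, 0, 0]}' | python3 -m crank
```

```text
clock: 20.0
tool_pos: [0.5677, -0.3305, 0.1391]
ee_rot: [[-0.285, 0.959, -0.001], [0.959, 0.285, 0.001], [0.001, -0.001, -1.0]]
wrist_force: [0.6, -0.2, 0.5]
finger_gap: 0.0854
finger_force: 0.0
clock: 20.5
tool_pos: [0.5681, -0.3316, 0.1402]
ee_rot: [[-0.284, 0.959, 0.001], [0.959, 0.284, -0.001], [-0.001, 0.001, -1.0]]
wrist_force: [1.0, -0.2, 4.8]
finger_gap: 0.0514
finger_force: 61.4
```

Cap gripped (gap 51 mm), side force about 1 N. Press down.

```bash
echo '{"jaw":[0.04, 0.04, 0.04], "dx":[0, 0, 0], "dy":[0, 0, 0], "dz":[0.0015, 0.0015, 0], "ax":[0, 0, 0], "ay":[0, 0, 0], "az":[0, 0, 0]}' | python3 -m crank; echo '{"jaw":[0.04, 0.04, 0.04], "dx":[0, 0, 0], "dy":[0, 0, 0], "dz":[0.0015, 0.001, 0], "ax":[0, 0, 0], "ay":[0, 0, 0], "az":[0, 0, 0]}' | python3 -m crank; echo '{"jaw":[0.04, 0.04, 0.04], "dx":[0, 0, 0], "dy":[0, 0, 0], "dz":[0.0007, 0, 0], "ax":[0, 0, 0], "ay":[0, 0, 0], "az":[0, 0, 0]}' | python3 -m crank
```

```text
clock: 20.75
tool_pos: [0.5681, -0.3316, 0.1368]
ee_rot: [[-0.284, 0.959, 0.001], [0.959, 0.284, -0.001], [-0.001, 0.001, -1.0]]
wrist_force: [0.3, 1.1, 7.1]
finger_gap: 0.0512
finger_force: 61.7
clock: 21.0
tool_pos: [0.5681, -0.3317, 0.1349]
ee_rot: [[-0.284, 0.959, 0.001], [0.959, 0.284, -0.001], [-0.001, 0.001, -1.0]]
wrist_force: [0.5, 1.8, 8.3]
finger_gap: 0.0514
finger_force: 61.9
clock: 21.25
tool_pos: [0.5682, -0.3317, 0.1348]
ee_rot: [[-0.284, 0.959, 0.001], [0.959, 0.284, -0.001], [-0.001, 0.001, -1.0]]
wrist_force: [-1.5, 2.0, 11.2]
finger_gap: 0.0517
finger_force: 62.1
```

```bash
echo '{"jaw":[0.04, 0.04, 0.04], "dx":[0, 0, 0], "dy":[0, 0, 0], "dz":[0.0006, 0, 0], "ax":[0, 0, 0], "ay":[0, 0, 0], "az":[0, 0, 0]}' | python3 -m crank; echo '{"jaw":[0.04, 0.04], "dx":[0, 0], "dy":[0, 0], "dz":[0.0004, 0], "ax":[0, 0], "ay":[0, 0], "az":[0, 0]}' | python3 -m crank
```

```text
clock: 21.5
tool_pos: [0.5682, -0.3317, 0.1347]
ee_rot: [[-0.284, 0.959, 0.001], [0.959, 0.284, -0.001], [-0.001, 0.001, -1.0]]
wrist_force: [-3.9, 2.1, 13.8]
finger_gap: 0.0514
finger_force: 62.4
clock: 21.67
tool_pos: [0.5682, -0.3317, 0.1347]
ee_rot: [[-0.284, 0.959, 0.001], [0.959, 0.284, -0.001], [-0.002, 0.001, -1.0]]
wrist_force: [-3.2, 3.3, 15.8]
finger_gap: 0.0513
finger_force: 62.5
```

At the hard stop (z no longer falls while force grows). Turn anticlockwise.

```bash
echo '{"jaw":[0.04, 0.04, 0.04, 0.04, 0.04], "dx":[0, 0, 0, 0, 0], "dy":[0, 0, 0, 0, 0], "dz":[0, 0, 0, 0, 0], "ax":[0, 0, 0, 0, 0], "ay":[0, 0, 0, 0, 0], "az":[-3, -4, -4, -4, 0]}' | python3 -m crank; python3 -c "
from h import *
s=env.state();print(s['moment'],s['q'][5])"
```

```text
clock: 22.08
tool_pos: [0.569, -0.3323, 0.1347]
ee_rot: [[-0.525, 0.851, 0.003], [0.851, 0.525, -0.003], [-0.004, 0.001, -1.0]]
wrist_force: [-0.9, 1.9, 13.4]
finger_gap: 0.0517
finger_force: 62.2
[0.2805 0.0333 0.0481] -72.28358451055007
```

It turns freely (moment 0.05 N m). Continue to 63°.

```bash
echo '{"jaw":[0.04, 0.04, 0.04, 0.04, 0.04, 0.04], "dx":[0, 0, 0, 0, 0, 0], "dy":[0, 0, 0, 0, 0, 0], "dz":[0, 0, 0, 0, 0, 0], "ax":[0, 0, 0, 0, 0, 0], "ay":[0, 0, 0, 0, 0, 0], "az":[-5, -5, -5, -5, -5, 0]}' | python3 -m crank; echo '{"jaw":[0.04, 0.04, 0.04, 0.04, 0.04, 0.04], "dx":[0, 0, 0, 0, 0, 0], "dy":[0, 0, 0, 0, 0, 0], "dz":[0, 0, 0, 0, 0, 0], "ax":[0, 0, 0, 0, 0, 0], "ay":[0, 0, 0, 0, 0, 0], "az":[-5, -5, -5, -5, -3, 0]}' | python3 -m crank; python3 -c "
from h import *
s=env.state();print(s['moment'],s['q'][5]);R=s['ee_rot'];print(np.degrees(np.arctan2(R[1][0],R[0][0]))-106.5)"
```

```text
clock: 22.58
tool_pos: [0.5693, -0.3324, 0.1347]
ee_rot: [[-0.836, 0.548, 0.004], [0.548, 0.836, -0.003], [-0.005, -0.0, -1.0]]
wrist_force: [1.2, 0.9, 12.8]
finger_gap: 0.0513
finger_force: 62.1
clock: 23.08
tool_pos: [0.5694, -0.3323, 0.1348]
ee_rot: [[-0.984, 0.18, 0.004], [0.18, 0.984, -0.003], [-0.004, -0.002, -1.0]]
wrist_force: [2.0, 0.8, 12.9]
finger_gap: 0.0514
finger_force: 62.1
[ 0.1976 -0.2214  0.0596] -120.24055670133423
63.15446946025992
```

```bash
echo '{"jaw":[0.04, 0.04, 0.04, 0.04, 0.04], "dx":[0, 0, 0, 0, 0], "dy":[0, 0, 0, 0, 0], "dz":[-0.002, -0.003, -0.004, -0.004, 0], "ax":[0, 0, 0, 0, 0], "ay":[0, 0, 0, 0, 0], "az":[0, 0, 0, 0, 0]}' | python3 -m crank; echo '{"jaw":[0.04, 0.04, 0.04, 0.04, 0.04, 0.04, 0.04, 0.04, 0.04], "dx":[0, 0, 0, 0, 0, 0, 0, 0, 0], "dy":[0, 0, 0, 0, 0, 0, 0, 0, 0], "dz":[-0.005, -0.01, -0.015, -0.015, -0.01, -0.008, 0, 0, 0], "ax":[0, 0, 0, 0, 0, 0, 0, 0, 0], "ay":[0, 0, 0, 0, 0, 0, 0, 0, 0], "az":[0, 0, 0, 0, 0, 0, 0, 0, 0]}' | python3 -m crank; python3 - <<'E'
from h import *
s=env.state();print(s['moment'])
o=cv2.imread('pics/side0.png').astype(int);S=shot('side','send');d=(np.abs(S['frame'][:,:,::-1].astype(int)-o).max(2)>30).astype(np.uint8)
p=np.array(s['tool_pos'])
print('cap underside px if held',proj(S,[(p[0],p[1],p[2]+.030),(.568,-.331,.17),(.568,-.331,.195)]))
f=S['frame']
for y in range(135,190,2): print(y,f[y,319].tolist(),o[y,319][::-1].tolist())
E
```

```text
clock: 23.5
tool_pos: [0.5672, -0.3312, 0.1449]
ee_rot: [[-0.983, 0.183, -0.001], [0.183, 0.983, 0.0], [0.001, 0.0, -1.0]]
wrist_force: [-0.0, -0.4, -0.8]
finger_gap: 0.0513
finger_force: 62.3
clock: 24.25
tool_pos: [0.567, -0.3308, 0.2067]
ee_rot: [[-0.983, 0.183, -0.002], [0.183, 0.983, 0.002], [0.002, 0.001, -1.0]]
wrist_force: [1.3, 0.5, -0.8]
finger_gap: 0.0515
finger_force: 63.4
[-0.0374 -0.0016 -0.0084]
cap underside px if held [[318.6764 162.2057]
 [318.8534 175.4305]
 [318.7024 170.5292]]
135 [39, 39, 43] [41, 41, 36]
137 [41, 43, 43] [42, 39, 34]
139 [37, 38, 43] [39, 39, 35]
141 [36, 41, 39] [43, 42, 37]
143 [64, 69, 77] [44, 39, 37]
145 [54, 56, 56] [39, 38, 34]
147 [48, 53, 53] [41, 36, 38]
149 [47, 47, 50] [42, 39, 35]
151 [40, 39, 40] [41, 26, 29]
153 [52, 51, 53] [60, 150, 81]
155 [146, 149, 157] [35, 61, 37]
157 [172, 176, 184] [39, 66, 40]
159 [104, 104, 110] [39, 68, 44]
161 [76, 77, 84] [40, 71, 46]
163 [74, 79, 80] [41, 74, 41]
165 [73, 57, 72] [62, 118, 76]
167 [29, 182, 66] [146, 145, 153]
169 [157, 149, 168] [145, 148, 154]
171 [251, 252, 245] [133, 135, 142]
173 [148, 148, 140] [76, 76, 79]
175 [126, 129, 125] [73, 75, 76]
177 [132, 133, 127] [79, 81, 83]
179 [116, 116, 110] [101, 104, 100]
181 [170, 175, 162] [165, 170, 158]
183 [244, 246, 240] [239, 241, 235]
185 [239, 242, 236] [237, 239, 232]
187 [222, 224, 214] [210, 217, 204]
189 [152, 155, 148] [150, 153, 144]
```

The cap is off: neck visible at side pixels (319,169-180), underside about 41 mm above the neck top, level to 0.1°, still gripped. Hand in.

```bash
python3 -c "
from rig import env
print(env.finish_job())"
```

```text
the job is handed in; nothing more can be done
None
```

The job is done and handed in at about 24 s: all three nozzles are in the steel pan, the empty tray is back flat on the worktop, and the gripper holds the cap level about 4 cm straight above the bottle's neck.

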